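Pry open the specimen case and move the slabs to the viewing rack

TASK

Free the tight lid of the grey specimen case with the red-handled pry bar: tip under the orange lip, blade on the steel fulcrum rod, handle pressed down until the lid pops up off its catches. Lay the lid flat, right way up, in the middle of the black lid mat; then draw every amber slab straight up out of its slot and set it gently upright in a groove of the green viewing rack, right down on the groove floor. Finish with the bar lying on the middle of the blue tool mat, keep the slabs upright all the time, and leave the other things on the desk alone.

Things in the scene. Friction and masses are not known exactly. Their poses are not given: they have to be found in the camera images.
- case: grey slotted case, fixed, 222 (x) x 104 (y) mm; origin at the centre of its underside. Ledge under the lid 100 mm up; inside it a collar 200 x 82 mm rises to 112 mm. Four slots at x = -67.5, -22.5, 22.5, 67.5 mm, 13 mm wide along x, 74 mm along y, floor 45 mm up: slab tops stand 145 mm up, 33 mm above the collar. Pry end: -x, its wall's outer face at x = -111 mm
- catch (a point): top of one of two steel spring catches on the case's sides (case x = -75 mm, y = +-54 mm, 119 mm high) which hold the lid's pry end down; this is the one at +y
- fulcrum: fulcrum fixed to the case's pry end: steel rod 12 mm thick along the case's y, top 100 mm above the desk, 44 mm of it free between two yellow cheeks (8 mm thick, 116 mm high). Origin on the desk right below the rod, 155 mm from the case's origin towards its -x; axes as the case's. Between rod and case wall there is 38 mm of open space, down to 12 mm above the desk
- lid: clear hood with blue rim, 214 (x) x 96 x 62 mm high, 0.3 kg; origin at the centre of its underside, 100 mm up when shut, axes as the case's. Orange lip at its -x end. Shut, it needs 20 to 35 N upward at the lip; after about 7 mm of lip rise it snaps over the catches and then rests loose on them, lip 11 to 15 mm up, far end still down. It then lifts off by the rib (60 mm up before going sideways)
- lip (a point): centre of the underside of the orange lip, which is 22 mm long (107 to 129 mm from the lid's origin towards its -x), 60 mm wide, 6 mm thick; 111 mm above the desk when the lid is shut: 11 mm above the fulcrum's top and 37 mm beyond the rod
- lid_rib (a point): middle of the top of the lid's blue grip rib, which is 80 mm long along x, 14 mm wide along y, 24 mm high; 86 mm above the lid's origin
- bar: pry bar, 210 mm long along x, 0.18 kg: red handle 110 mm long, 22 wide, 20 high (x -55 to 55 mm), then a steel blade 100 mm long, 18 wide, 5 thick (x 55 to 155 mm, mid-thickness 10 mm above the handle's underside). Origin: centre of the handle's underside; +x points to the tip; balances about x = 28 mm. Starts on the tool mat; may get knocked aside
- bar_mid (a point): middle of the pry bar's length, at x = 50 mm, 10 mm above the handle's underside (near the handle's blade end)
- bar_tip (a point): tip of the blade, at x = 155 mm, mid-thickness
- slab1: amber-coloured resin specimen slab, a plate 10 mm thick (its own x), 70 mm wide (y), 100 mm tall (z), dark specimen and a white label strip on its faces, 85 g; origin at the centre of its bottom edge. Starts upright in one of the case's four slots under the lid, or is absent
- slab2: amber-coloured resin specimen slab, a plate 10 mm thick (its own x), 70 mm wide (y), 100 mm tall (z), dark specimen and a white label strip on its faces, 85 g; origin at the centre of its bottom edge. Starts upright in one of the case's four slots under the lid, or is absent
- slab3: amber-coloured resin specimen slab, a plate 10 mm thick (its own x), 70 mm wide (y), 100 mm tall (z), dark specimen and a white label strip on its faces, 85 g; origin at the centre of its bottom edge. Starts upright in one of the case's four slots under the lid, or is absent
- slab4: amber-coloured resin specimen slab, a plate 10 mm thick (its own x), 70 mm wide (y), 100 mm tall (z), dark specimen and a white label strip on its faces, 85 g; origin at the centre of its bottom edge. Starts upright in one of the case's four slots under the lid, or is absent
- rack: viewing rack, fixed: white base 252 x 94 mm, five green roof-topped blocks (ridges 73 mm up, sloping 45 deg down to the grooves) leave four grooves across it at x = -81, -27, 27, 81 mm, each 18 mm wide along x, 86 mm long along y, floor 12 mm above the desk, straight sides up to 56 mm (a slab let go leans up to 0.2 rad). Origin: centre of its underside
- lid_mat: black rubber mat, 250 x 140 x 4 mm, fixed; origin at the centre of its underside
- tool_mat: blue mat, 250 (x) x 110 (y) x 4 mm, fixed; origin at the centre of its underside
- lens_cap: black lens cap, a disc 52 mm across and 34 mm high; bystander, leave alone
- mug: blue mug, 80 mm across, 90 mm high; bystander, leave alone
- jar: glass jar, 60 mm across, 85 mm high; bystander, leave alone
- glasses_case: black spectacles case, 160 x 60 x 38 mm; bystander, leave alone
- dropper: small amber dropper bottle, 34 mm across, 75 mm high; bystander, leave alone
- brush: small brush lying flat; bystander, leave alone
Not all that is in view belongs to the job. Of the things that look like the bar, the smallest one is meant.

How it is judged:
By the outcome, as a careful person would: the job done as asked, in the order asked, and still so for the second after the job is handed in, with the robot touching nothing.
Of slab1, slab2, slab3, slab4 only 2 to 4 are there at a start; the rules pass over those that are not, and their reading is None.
At some moment in a run one of bar may be knocked a few centimetres aside while the robot is not near it.
It also fails if it takes over 210 s, if anything falls off the work surface, if the arm or the gripper's body presses on something with over 40 N, if the wrist force passes 120 N, or if a joint passes its speed limit or range.

ROBOT

A 7-joint arm with a two-finger parallel gripper is mounted at the origin on the work surface. World frame = base frame: x ahead of the robot, y to its left, z up, the work surface at z = 0. Lengths are in m, angles in rad, forces in N, time in s.
With the tool pointing down it reaches from about 0.425 to 0.875 m from the base axis. Payload 8.4 kg.
Tool frame: the origin (TCP) lies on the centre line of the jaws, within the pads' length; the fingertips stand 17 mm ahead of it and the grasp point (between the pads) lies 2 mm behind it; z points along the fingers, y is the direction in which the jaws open and shut (so a half turn about z gives the same grasp; the last joint's range is limited). The gripper opens to 87 mm and grips with 3 to 60 N. Pads are 19 mm wide; open, the fingers measure 117 mm over their backs; the gripper's body (75 mm by 190 mm) begins 51 mm behind the grasp point.
Start: joints at [-1.388, 0.333, 0.04, 1.465, -0.013, 1.343, -0.059], TCP at [0.181, 0.624, 0.24] pointing down, gripper open.
Joint ranges: [-2.58, 2.58], [-0.38, 2.09], [-1.3, 1.39], [0.25, 2.4], [-1.5, 4.64], [0.08, 2.09], [-2.65, 2.65]. Speed limits (rad/s): [2.22, 2.22, 2.79, 2.79, 3.14, 3.14, 3.14].

INTERFACE

Orientations are given as a rotation vector (axis times angle).
In Python, from rig import monitor, eyes, workorder, nets gives the robot as it stands.
- The arm moves only by the shell command python3 -m jog 'ROWS'. ROWS is text: rows parted by semicolons, each of 5 numbers parted by spaces: the shift along the tool's x, y, z in mm, then the turn about the tool's z in rad, then the closure in counts, from 0 (fully open) to 255 (shut). In form: tx ty tz twist gripper; .... A call has 1 to 12 rows; each row shifts and turns the commanded pose from where the row before left it, along the tool's axes as they then stand; what a row does not reach is not made up. A row lasts 1/12 s, in which the tool goes at most 41.7 mm and 7.16 degrees, less where a joint would pass 70% of its speed; a pose out of reach is approached as far as the arm can. A call with a gripper value outside its range is refused whole. The fingers move at their own pace and stop on an object; the grip force is fixed at half the most. Time passes only in rows, so rows that do not move let the fingers close. It gives the time, the measured TCP pose, the force and the opening at its end, in the units of the state.
- monitor.state(): the state, without advancing time (a new reading comes with each control period).
- eyes.camera(name): name is "scene" or "top"; returns a dict with "image" (420x560x3 uint8, red, green, blue), "depth" (420x560 float32, m along the optical axis (not along the pixel's ray), 0 where there is no reading), "fx", "fy", "cx", "cy" (pixels), "R" (3x3) and "t" (3): a world point X has camera coordinates R X + t. Camera axes: x right, y down, z forward; pixel columns grow to the right and rows downward; lengths in m; the calibration is good to about 2 mm. A picture is of the moment at which its call begins.
- workorder.job_done(): hands the job in, once; it reports no verdict.
Trained networks look in the newest picture that a camera, given by its name, has taken for a name from the list of things; names that differ only in an ending like _2 or _b are one class to them, and where a whole thing is asked for, a point or a joint stands for the part that bears it (a point fixed in the world has none). Each returns a list of dicts, best first, with "p" (0 to 1); they miss things now and then, are a little off and sometimes report something else, mostly with a low value. They report only what shows in the picture. A call takes as long as a camera call. They do not tell look-alikes from the thing itself.
- nets.search_frame(name, camera): "point" ([x, y, z] in m, in the coordinates of the camera as it stood for that picture, good to about 4 mm: the middle of the surface that is visible of it).
- nets.cut_out(name, camera): "mask" (420x560 bool, what is visible of it).
- nets.place_of(name, camera): "point" ([x, y, z] in m, in the coordinates of the camera as it stood for that picture, good to about 4 mm: a listed point, or the origin of a listed thing).
The state is a dict: "time": time; "joint_pos": joint angles; "dq": joint speeds; "effort": joint torques, N m; "tool_pos": TCP position; "tcp_rot": TCP orientation; "contact_force": force on the tool from outside, world axes, zero at the start; "ft_torque": the same for the moment, N m; "width": finger opening in m.
Only numpy, scipy, OpenCV 4.12 (cv2) and the standard library are available. Lean on these libraries where they do the work, as an engineer would, in place of code of your own. Each camera call takes 0.05 s, during which the arm holds its last target. There are 200 camera calls.

## Working session

There is one attempt and no reset: what is moved stays moved. The work goes in short steps, Python scripts to look and compute and a shell command to move; the robot and the scene stay as the last step left them, time stands still between calls to the robot, and variables do not carry over. Pictures are saved under pics/ and viewed, about 12 in all and at most 16, crops included, and the job is handed in when it is done.

```bash
ls; mkdir -p pics
cat > h.py <<'E'
import numpy as np, cv2
from rig import monitor, eyes, workorder, nets
from scipy.spatial.transform import Rotation as Ro
def cam(n):
    return eyes.camera(n)
def w(c,p): return c["R"].T@(np.array(p)-c["t"])
def px(c,X):
    q=c["R"]@np.array(X)+c["t"]; return np.array([c["fx"]*q[0]/q[2]+c["cx"],c["fy"]*q[1]/q[2]+c["cy"]]).round(0)
def cloud(c):
    v,u=np.mgrid[0:420,0:560]; d=c["depth"]
    P=np.stack([(u-c["cx"])/c["fx"]*d,(v-c["cy"])/c["fy"]*d,d],-1)
    return (P-c["t"])@c["R"]
def save(c,f,crop=None,s=1):
    im=c["image"][:,:,::-1]
    if crop: x0,y0,x1,y1=crop; im=im[y0:y1,x0:x1]
    cv2.imwrite("pics/"+f,cv2.resize(im,None,fx=s,fy=s,interpolation=cv2.INTER_CUBIC))
E
python3 - <<'E'
from h import *
np.set_printoptions(precision=4,suppress=True)
print(monitor.state())
for n in ["top","scene"]:
    c=cam(n); save(c,n+"0.png",s=1.4); print(n,c["fx"],c["R"],c["t"])
    for k in ["case","catch","fulcrum","lid","lip","lid_rib","bar","bar_mid","bar_tip","slab1","rack","lid_mat","tool_mat","mug","jar","glasses_case","dropper","lens_cap","brush"]:
        r=nets.place_of(k,n); print(k,[(w(c,o["point"]).round(3).tolist(),round(o["p"],2),px(c,w(c,o["point"])).tolist()) for o in r[:5]])
E
```

```text
pics
{'time': 0.0, 'joint_pos': array([-1.3882,  0.3339,  0.0399,  1.4663, -0.0134,  1.3433, -0.0585]), 'dq': array([ 0.0011,  0.0015, -0.0005,  0.001 , -0.0003, -0.0002,  0.0016]), 'effort': array([  0.0005, -65.6375,   1.3358, -40.3783,  -0.0596,   0.0451,
         0.0001]), 'tool_pos': array([0.1807, 0.6239, 0.2387]), 'tcp_rot': array([-0.4412, -3.1103,  0.0025]), 'contact_force': array([-0.3675,  0.4963, -0.6817]), 'ft_torque': array([-0.0214,  0.0435,  0.013 ]), 'width': 0.08753865467000399}
top 498.17677592674795 [[ 0.0305 -0.9995 -0.0017]
 [-0.998  -0.0303 -0.0553]
 [ 0.0552  0.0034 -0.9985]] [-0.1014  0.527   1.4334]
case [([0.613, -0.031, 0.112], 0.17, [261.0, 178.0])]
catch [([0.559, 0.014, 0.122], 0.82, [243.0, 197.0]), ([0.5, 0.37, -0.0], 0.69, [125.0, 217.0])]
fulcrum [([0.608, -0.068, -0.003], 0.71, [275.0, 185.0]), ([0.56, 0.017, 0.12], 0.19, [242.0, 197.0])]
lid [([0.619, 0.08, 0.097], 0.97, [221.0, 175.0])]
lip [([0.61, -0.033, 0.112], 0.9, [262.0, 179.0])]
lid_rib [([0.618, 0.084, 0.187], 0.87, [215.0, 171.0])]
bar [([0.242, -0.252, -0.001], 0.9, [334.0, 312.0]), ([
[... 1682 characters left out ...]
, 236.0])]
rack [([0.497, 0.364, -0.003], 0.75, [435.0, 312.0]), ([0.78, -0.024, 0.005], 0.62, [241.0, 301.0])]
lid_mat [([0.51, -0.354, -0.001], 0.71, [227.0, 214.0])]
tool_mat [([0.505, -0.138, -0.002], 0.68, [278.0, 238.0])]
mug [([0.729, 0.3, -0.001], 0.66, [361.0, 355.0])]
jar [([0.779, -0.024, 0.006], 0.93, [241.0, 301.0]), ([0.503, -0.177, 0.0], 0.41, [269.0, 233.0])]
glasses_case [([0.752, -0.251, 0.003], 0.73, [190.0, 261.0])]
dropper [([0.436, 0.194, -0.0], 0.82, [386.0, 271.0])]
lens_cap [([0.435, 0.09, -0.005], 0.65, [354.0, 257.0]), ([0.797, 0.131, -0.002], 0.24, [283.0, 336.0])]
brush [([0.8, 0.129, -0.002], 0.87, [282.0, 337.0]), ([0.511, -0.133, 0.015], 0.54, [278.0, 235.0])]
```

View pics/top0.png

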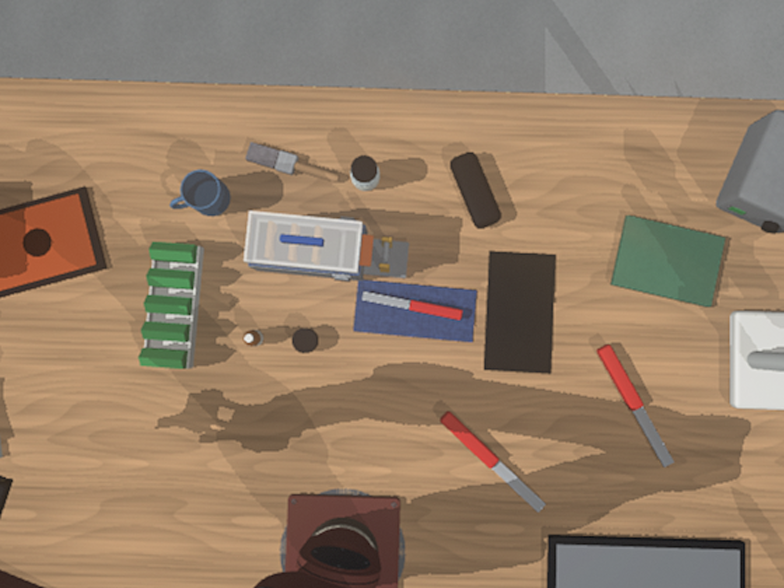

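View pics/scene0.png

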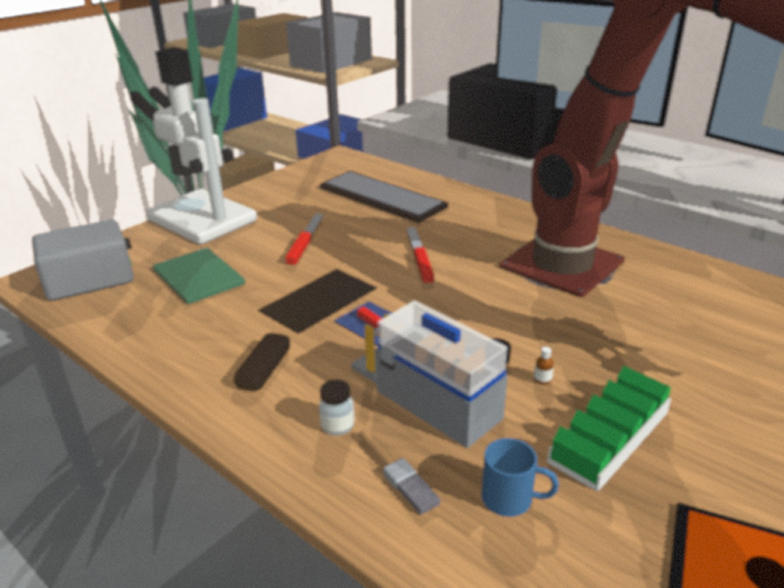

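The pictures show three red-handled bars. In the scaled top view they are on the blue mat (415,305), below it (490,460) and at right (635,405). The nets put origin to tip at 155 mm for the one on the mat and about 200 mm for the other two. The mat one is therefore the smallest, and I'll check that in a crop while measuring.

```bash
cat >> h.py <<'E'
def rect(P):
    "PCA-free min area rect of Nx2 world pts"
    (cx,cy),(a,b),an=cv2.minAreaRect((P*1000).astype(np.float32))
    if a<b: a,b,an=b,a,an+90
    return [round(cx,1),round(cy,1),round(a,1),round(b,1),round((an+90)%180-90,2)]
def pose():
    s=monitor.state(); R=Ro.from_rotvec(s["tcp_rot"]).as_matrix()
    return s["tool_pos"],R,s
def go(x,y,z,yd=None):
    "yd: wanted world heading (deg) of tool y, mod 180; prints total tool-frame shift (mm) before twist and twist"
    p,R,s=pose(); d=R.T@(np.array([x,y,z])-p)*1000
    cur=np.degrees(np.arctan2(R[1,1],R[0,1])); t=0
    if yd is not None: t=-((yd-cur+90)%180-90)
    print("shift",d.round(1),"twist",round(np.radians(t),3),"cur y heading",cur.round(1),"j7",s["joint_pos"][6].round(2))
E
python3 - <<'E'
from h import *
c=cam("top"); W=cloud(c)
save(c,"bars.png",(230,190,500,390),2.9)
for n in ["bar","rack","lid_mat","tool_mat","lid","lid_rib","fulcrum"]:
    for o in nets.cut_out(n,"top")[:3]:
        m=o["mask"]&(c["depth"]>0)
        P=W[m]; 
        if len(P)>20:
            zm=np.median(P[:,2]); Q=P[abs(P[:,2]-zm)<.012]
            print(n,round(o["p"],2),m.sum(),"z",np.percentile(P[:,2],[5,50,95]).round(3),rect(Q[:,:2]))
# white rack base / yellow cheeks
hsv=cv2.cvtColor(c["image"],cv2.COLOR_RGB2HSV)
def col(lo,hi,zr,box):
    m=cv2.inRange(hsv,np.array(lo),np.array(hi))>0
    m&=(W[...,2]>zr[0])&(W[...,2]<zr[1])&(W[...,0]>box[0])&(W[...,0]<box[1])&(W[...,1]>box[2])&(W[...,1]<box[3])
    return W[m]
for nm,a in dict(yellow=((18,120,80),(32,255,255),(.07,.13),(.5,.7,-.2,.1)),orange=((3,120,80),(17,255,255),(.09,.14),(.5,.7,-.1,.1)),bluerib=((105,120,50),(125,255,255),(.15,.22),(.5,.75,-.1,.25)),green=((50,100,40),(75,255,255),(.02,.09),(.3,.7,.2,.5)),greentop=((50,100,40),(75,255,255),(.066,.09),(.3,.7,.2,.5)),mat=((105,80,40),(125,255,255),(-.01,.012),(.4,.65,-.3,.05)),red=((0,150,80),(6,255,255),(0,.04),(.4,.65,-.3,.05)),).items():
    P=col(*a); print(nm,len(P), rect(P[:,:2]) if len(P)>3 else "", P.mean(0).round(4) if len(P) else "")
print(Ro.from_rotvec(monitor.state()["tcp_rot"]).as_matrix().round(3))
# case profile: high points around
m=(W[...,0]>.5)&(W[...,0]<.75)&(W[...,1]>-.1)&(W[...,1]<.25)&(W[...,2]>.15)&(W[...,2]<.17); print("hood top",m.sum(),rect(W[m][:,:2]) if m.sum()>5 else "")
m=(W[...,0]>.5)&(W[...,0]<.75)&(W[...,1]>-.0)&(W[...,1]<.25)&(W[...,2]>.085); print("high",m.sum(),rect(W[m][:,:2]),np.percentile(W[m][:,2],[5,25,50,75,95]).round(3))
E
```

```text
bar 0.77 957 z [0.004 0.02  0.028] [320.2, -590.1, 271.7, 30.1, 30.91]
bar 0.75 904 z [0.01  0.021 0.029] [195.4, -299.0, 274.8, 28.9, 48.35]
bar 0.7 521 z [0.01  0.019 0.027] [511.2, -125.3, 208.8, 23.9, 80.57]
rack 0.67 3302 z [0.008 0.057 0.072] [495.0, 368.6, 251.5, 89.7, -2.26]
rack 0.23 488 z [0.011 0.02  0.027] [510.0, -125.1, 208.8, 22.4, 80.92]
lid_mat 0.74 4044 z [-0.002  0.003  0.008] [503.0, -350.9, 252.0, 141.7, -1.78]
lid_mat 0.16 132 z [0.042 0.098 0.117] [603.9, -66.7, 52.6, 19.3, -1.29]
tool_mat 0.87 2648 z [-0.002  0.003  0.009] [500.2, -132.3, 250.6, 111.9, 87.06]
lid 0.78 3471 z [0.113 0.161 0.178] [618.2, 86.9, 214.5, 96.9, 86.11]
lid 0.69 2866 z [-0.002  0.003  0.01 ] [498.8, -131.8, 254.6, 116.3, 85.77]
lid_rib 0.95 3465 z [0.113 0.161 0.178] [618.2, 86.9, 214.5, 96.9, 86.11]
fulcrum 0.69 261 z [0.026 0.033 0.038] [431.9, 93.1, 50.3, 45.8, -88.5]
fulcrum 0.61 4034 z [-0.002  0.003  0.008] [504.6, -351.7, 251.3, 142.0, -1.31]
fulcrum 0.45 165 z [0.013 0.098 0.117] [605.9, -68.0, 56.8, 19.3, -3.98]
yellow 42 [607.1, -69.4, 59.3, 16.6, -4.02] [ 0.6007 -0.0697  0.1103]
orange 160 [610.8, -32.3, 58.7, 19.6, -3.66] [ 0.6107 -0.0322  0.1162]
bluerib 144 [618.3, 85.0, 76.8, 12.3, 86.39] [0.6184 0.0843 0.1852]
green 796 [496.1, 366.6, 247.6, 84.5, -2.53] [0.5161 0.3651 0.0637]
greentop 299 [491.0, 366.6, 230.0, 83.9, -2.55] [0.5271 0.3652 0.0702]
mat 1941 [501.7, -133.6, 245.6, 106.4, 86.33] [ 0.4976 -0.1419  0.0031]
red 250 [503.9, -175.6, 107.1, 20.6, 80.47] [ 0.5037 -0.1753  0.022 ]
[[-0.961  0.278 -0.   ]
 [ 0.278  0.961 -0.   ]
 [ 0.    -0.    -1.   ]]
hood top 2798 [618.2, 86.9, 214.5, 96.9, 86.11]
high 3005 [617.4, 96.4, 197.9, 122.7, 86.85] [0.113 0.159 0.161 0.163 0.182]
```

View pics/bars.png

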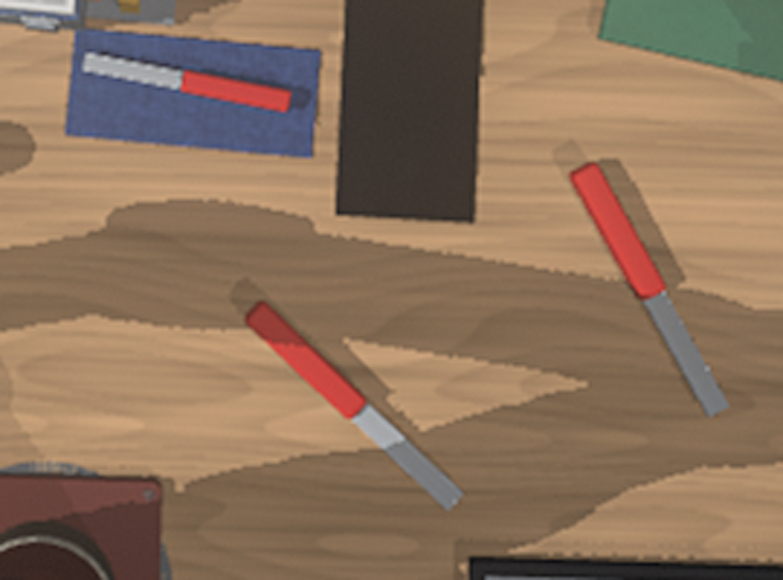

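The crop shows the mat bar (190,80) at 209 mm long, and the other two at about 272 mm. I'll take the mat one, and move now.

```bash
python3 -m jog '0 0 0 .121 0;0 0 0 .121 0;0 0 0 .121 0;0 0 0 .121 0;0 0 0 .121 0;0 0 0 .121 0;0 0 0 .121 0;0 0 0 .121 0;0 0 0 .121 0;0 0 0 .121 0;0 0 0 .121 0;0 0 0 .121 0'
python3 -m jog '-31 29.5 0 0 0;-31 29.5 0 0 0;-31 29.5 0 0 0;-31 29.5 0 0 0;-31 29.5 0 0 0;-31 29.5 0 0 0;-31 29.5 0 0 0;-31 29.5 0 0 0;-31 29.5 0 0 0;-31 29.5 0 0 0;-31 29.5 0 0 0;-31 29.5 0 0 0'
python3 -m jog '-38 10 0 0 0;-38 10 0 0 0;-38 10 0 0 0;-38 10 0 0 0;-38 10 0 0 0;-38 10 0 0 0;-38 10 0 0 0;-38 10 0 0 0;-35 10 0 0 0'
python3 -c "
from h import *
go(.5069,-.150,.024,-9.3)"
```

```text
time: 3.4
tool_pos: [0.1807, 0.6244, 0.2395]
tcp_rot: [-2.401, -2.026, 0.0]
contact_force: [-0.7, -1.2, -0.4]
width: 0.0872
time: 4.4
tool_pos: [0.4629, 0.2091, 0.2399]
tcp_rot: [-2.394, -2.033, -0.002]
contact_force: [1.4, 0.9, 0.2]
width: 0.087
time: 5.15
tool_pos: [0.4956, -0.1405, 0.2401]
tcp_rot: [2.395, 2.032, 0.003]
contact_force: [1.3, 0.1, 0.5]
width: 0.0871
shift [ -7.7  12.4 216.1] twist -0.001 cur y heading -9.4 j7 0.08
```

```bash
python3 -m jog '0 0 0 0 0;0 0 0 0 0' >/dev/null
python3 - <<'E'
from h import *
c=cam("top"); W=cloud(c); hsv=cv2.cvtColor(c["image"],cv2.COLOR_RGB2HSV)
for o in nets.cut_out("bar","top")[:3]:
    P=W[o["mask"]]; print(rect(P[:,:2]))
go(.5069,-.150,.024,-9.3)
E
```

```text
[264.0, -233.1, 466.6, 46.4, 43.24]
[522.8, -51.2, 59.3, 17.8, 80.59]
[507.6, -256.9, 329.7, 249.1, 88.18]
shift [-10.8  12.9 215.5] twist -0.0 cur y heading -9.3 j7 0.08
```

```bash
python3 -m jog '-10.8 12.9 0 0 0;0 0 36 0 0;0 0 36 0 0;0 0 36 0 0;0 0 36 0 0;0 0 36 0 0;0 0 20 0 0;0 0 10 0 0;0 0 5.5 0 0;0 0 0 0 0;0 0 0 0 0'
python3 -m jog '0 0 0 0 255;0 0 0 0 255;0 0 0 0 255;0 0 0 0 255;0 0 0 0 255;0 0 0 0 255;0 0 0 0 255;0 0 0 0 255;0 0 0 0 255;0 0 0 0 255'
```

```text
time: 6.33
tool_pos: [0.5078, -0.1506, 0.0252]
tcp_rot: [2.394, 2.034, 0.002]
contact_force: [0.6, -0.5, -0.4]
width: 0.087
time: 7.17
tool_pos: [0.5068, -0.1509, 0.024]
tcp_rot: [-2.395, -2.033, 0.0]
contact_force: [-0.5, 0.2, -0.4]
width: 0.0285
```

```bash
python3 -m jog '0 0 0 0 255;0 0 0 0 255;0 0 0 0 255;0 0 0 0 255;0 0 -10 0 255;0 0 -30 0 255;0 0 -30 0 255;0 0 -30 0 255;0 0 0 -.096 255;0 0 0 0 255;0 0 0 0 255'
python3 - <<'E'
from h import *
go(.5972,-.2308,.124,-3.8)
E
```

```text
time: 8.08
tool_pos: [0.5065, -0.1506, 0.1242]
tcp_rot: [-2.296, -2.143, -0.001]
contact_force: [-0.3, 0.8, -2.2]
width: 0.022
shift [-73.8  96.    0.1] twist -0.003 cur y heading -4.0 j7 0.37
```

```bash
python3 -m jog '-24 0 0 0 255;-25 0 0 0 255;-25 32 0 0 255;0 32 0 -.003 255;0 32 0 0 255;0 0 0 0 255;0 0 0 0 255;0 0 0 0 255'
python3 - <<'E'
from h import *
np.set_printoptions(precision=4,suppress=True)
c=cam("top"); W=cloud(c)
for n in ["bar_tip","bar"]:
  print(n,[(w(c,o["point"]).round(3),round(o["p"],2)) for o in nets.place_of(n,"top")])
# steel blade points: in region near expected
p=monitor.state()["tool_pos"]
m=(W[...,0]>.57)&(W[...,0]<.64)&(W[...,1]>-.22)&(W[...,1]<-.085)&(W[...,2]>.07)&(W[...,2]<.14)
P=W[m]; print(m.sum(),rect(P[:,:2]))
for y in np.arange(-.2,-.085,.015):
    q=P[abs(P[:,1]-y)<.0075]; 
    if len(q): print(y.round(3),len(q),np.median(q[:,0]).round(4),np.median(q[:,2]).round(4))
go(.5972,-.2308,.124,-3.8)
c=cam("scene"); save(c,"pre.png",(150,150,400,330),3.1)
for n in ["bar_tip"]:
  print(n,[(w(c,o["point"]).round(3),round(o["p"],2)) for o in nets.place_of(n,"scene")])
E
```

```text
time: 8.75
tool_pos: [0.5963, -0.2314, 0.1227]
tcp_rot: [-2.293, -2.145, 0.004]
contact_force: [-0.7, -0.5, -2.1]
width: 0.0216
bar_tip [(array([ 0.106, -0.403,  0.011]), 0.91), (array([ 0.203, -0.662,  0.013]), 0.58), (array([ 0.605, -0.099,  0.112]), 0.56)]
bar [(array([ 0.24 , -0.251, -0.001]), 0.97), (array([ 0.376, -0.561, -0.002]), 0.96)]
146 [601.5, -131.5, 60.3, 18.5, 86.12]
-0.155 32 0.6022 0.1142
-0.14 32 0.5997 0.1138
-0.125 42 0.602 0.1138
-0.11 33 0.6015 0.114
-0.095 7 0.6037 0.1154
shift [ 0.4  0.6 -0.1] twist 0.001 cur y heading -3.8 j7 0.57
bar_tip [(array([ 0.604, -0.103,  0.116]), 0.81), (array([ 0.107, -0.407,  0.009]), 0.52), (array([ 0.502, -0.138, -0.   ]), 0.24)]
```

View pics/pre.png

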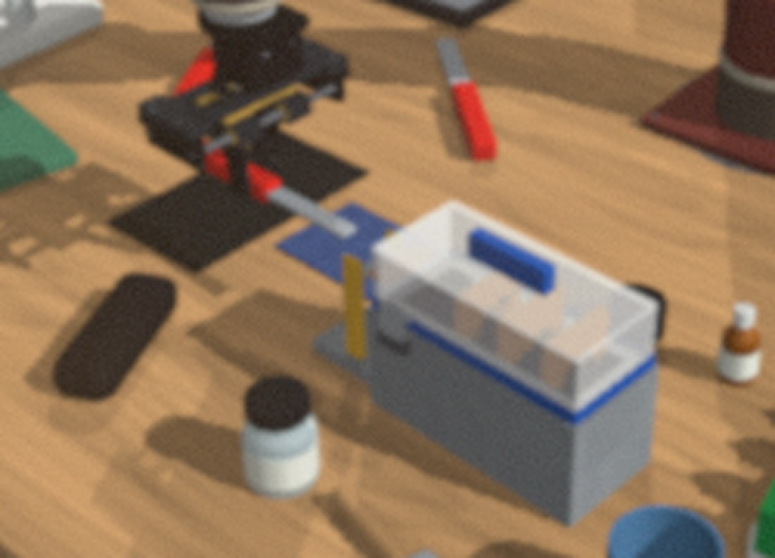

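Bar held level, blade aligned with the rod gap. The image shows the blade at (310,210) pointing between the cheeks at (350,300), and three or four slabs under the hood. I'll drop 8 mm and slide in.

```bash
python3 -m jog '0 2.5 8 0 255;0 0 0 0 255;10 0 0 0 255;10 0 0 0 255;10 0 0 0 255;0 0 0 0 255;0 0 0 0 255' 
python3 -m jog '8 0 0 0 255;8 0 0 0 255;8 0 0 0 255;6 0 0 0 255;5 0 0 0 255;5 0 0 0 255;0 0 0 0 255;0 0 0 0 255;0 0 0 0 255'
python3 - <<'E'
from h import *
np.set_printoptions(precision=4,suppress=True)
c=cam("top"); W=cloud(c); save(c,"in.png",(210,140,350,250),5.5)
m=(W[...,0]>.58)&(W[...,0]<.64)&(W[...,1]>-.15)&(W[...,1]<-.02)&(W[...,2]>.08)&(W[...,2]<.14)
P=W[m]
for y in np.arange(-.14,-.02,.01):
    q=P[abs(P[:,1]-y)<.005]
    q=q[abs(q[:,0]-.606)<.008]
    if len(q): print(y.round(3),len(q),np.median(q[:,2]).round(4))
go(.6018,-.161,.116,-3.8)
E
```

```text
time: 9.58
tool_pos: [0.6025, -0.1997, 0.1161]
tcp_rot: [-2.289, -2.152, -0.001]
contact_force: [-0.8, 0.2, -1.1]
width: 0.0217
time: 10.33
tool_pos: [0.6045, -0.1618, 0.1161]
tcp_rot: [2.292, 2.149, -0.0]
contact_force: [-0.3, -0.3, -1.7]
width: 0.0217
-0.07 18 0.1087
-0.06 22 0.1075
-0.05 15 0.1089
-0.04 20 0.1148
-0.03 24 0.1159
shift [ 0.7 -2.8  0.1] twist 0.002 cur y heading -3.7 j7 0.46
```

View pics/in.png

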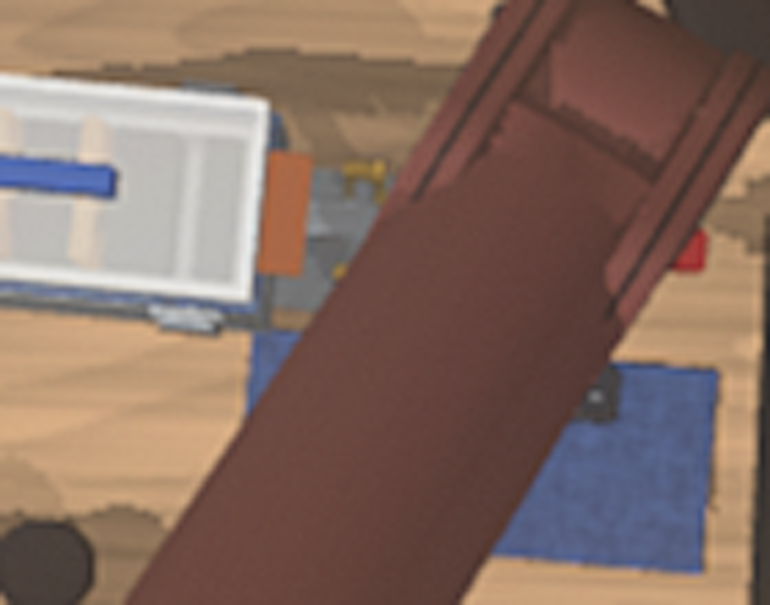

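Blade is between the cheeks (340,215), tip under the orange lip (285,215). Now pressing the handle down along the arc.

```bash
python3 -m jog '0 0 2 0 255;0 0 2 0 255;0 0 2 0 255;0.3 0 3 0 255;.3 0 3 0 255;.4 0 3 0 255;0 0 0 0 255;0 0 0 0 255'
python3 -m jog '.6 0 3 0 255;.7 0 3 0 255;.8 0 3 0 255;0 0 0 0 255;0 0 0 0 255'
python3 -m jog '1 0 3 0 255;1 0 3 0 255;0 0 0 0 255;0 0 0 0 255'
python3 - <<'E'
from h import *
c=cam("top"); W=cloud(c)
hsv=cv2.cvtColor(c["image"],cv2.COLOR_RGB2HSV)
m=(cv2.inRange(hsv,np.array((3,120,80)),np.array((17,255,255)))>0)&(W[...,2]>.09)&(W[...,2]<.15)&(abs(W[...,0]-.61)<.04)&(abs(W[...,1]+.03)<.04)
print("lip z",m.sum(),np.median(W[m],0).round(4)); print(monitor.state()["tool_pos"])
E
```

```text
time: 11.05
tool_pos: [0.6046, -0.1603, 0.1008]
tcp_rot: [-2.291, -2.149, 0.0]
contact_force: [0.1, -1.4, -0.6]
width: 0.0216
time: 11.47
tool_pos: [0.6055, -0.1592, 0.0933]
tcp_rot: [2.29, 2.148, 0.001]
contact_force: [-2.6, -3.1, 12.0]
width: 0.0217
time: 11.8
tool_pos: [0.6058, -0.1581, 0.0879]
tcp_rot: [2.29, 2.146, 0.001]
contact_force: [-4.0, -4.4, 15.1]
width: 0.022
lip z 163 [ 0.6097 -0.0335  0.1185]
[ 0.6058213  -0.15809786  0.0878648 ]
```

```bash
python3 -m jog '1 0 3 0 255;1 0 3 0 255;1 0 3 0 255;0 0 0 0 255;0 0 0 0 255'
python3 -m jog '1 0 3 0 255;1 0 3 0 255;1 0 3 0 255;0 0 0 0 255;0 0 0 0 255'
cat > lip.py <<'E'
from h import *
c=cam("top"); W=cloud(c)
hsv=cv2.cvtColor(c["image"],cv2.COLOR_RGB2HSV)
m=(cv2.inRange(hsv,np.array((3,120,80)),np.array((17,255,255)))>0)&(W[...,2]>.09)&(W[...,2]<.15)&(abs(W[...,0]-.61)<.04)&(abs(W[...,1]+.03)<.04)
print("lip z",m.sum(),np.median(W[m],0).round(4)); print(monitor.state()["tool_pos"])
E
python3 lip.py
```

```text
time: 12.27
tool_pos: [0.6053, -0.1548, 0.0775]
tcp_rot: [2.291, 2.147, -0.001]
contact_force: [-0.9, -5.0, 4.6]
width: 0.0214
time: 12.68
tool_pos: [0.6052, -0.15, 0.0676]
tcp_rot: [-2.291, -2.149, 0.001]
contact_force: [-0.9, -1.4, 0.3]
width: 0.0219
lip z 162 [ 0.6108 -0.034   0.1298]
[ 0.60516029 -0.14984765  0.06766395]
```

```bash
python3 -m jog '-5 0 1.8 0 255;-5 0 1.8 0 255;-5 0 1.8 0 255;-5 0 1.8 0 255;-4 0 1 0 255;0 0 0 0 255;0 0 0 0 255'
python3 lip.py
python3 - <<'E'
from h import *
c=cam("scene"); save(c,"pop.png",(150,150,400,330),3.1)
E
```

```text
time: 13.32
tool_pos: [0.6037, -0.1747, 0.0598]
tcp_rot: [-2.292, -2.148, 0.0]
contact_force: [0.1, -0.8, -1.8]
width: 0.0217
lip z 164 [ 0.6105 -0.0339  0.1301]
[ 0.60383016 -0.17426024  0.05984037]
```

View pics/pop.png

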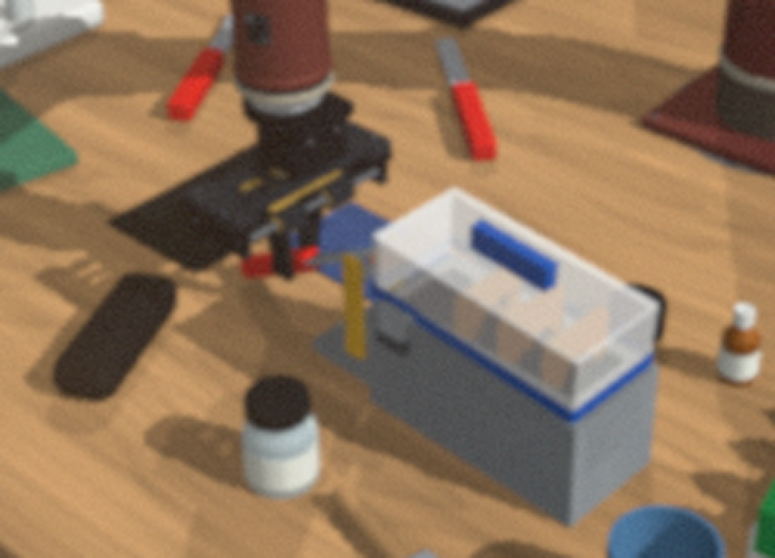

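The lid has popped: the lip is 14 mm up (380,290) and stays there with the blade out. Now laying the bar on the mat.

```bash
python3 -m jog '-10 0 -20 0 255;-10 0 -35 0 255;-10 0 -35 0 255;0 0 0 0 255;0 -35 0 0 255;0 -35 0 0 255;0 -35 0 0 255;0 0 0 0 255;0 0 0 0 255'
python3 - <<'E'
from h import *
go(.5004,-.159,.024,-3.5)
E
```

```text
time: 14.17
tool_pos: [0.4958, -0.1967, 0.15]
tcp_rot: [-2.291, -2.148, -0.005]
contact_force: [0.9, -0.3, -2.6]
width: 0.0218
shift [ 37.5   2.  126.1] twist -0.003 cur y heading -3.7 j7 0.45
```

```bash
python3 -m jog '37.5 2 0 0 255;0 0 35 0 255;0 0 30 0 255;0 0 15 0 255;0 0 10 0 255;0 0 10 0 255;0 0 8 0 255;0 0 6 0 255;0 0 6 0 255;0 0 5 0 255;0 0 0 0 255;0 0 0 0 255'
python3 -m jog '0 0 0 0 0;0 0 0 0 0;0 0 0 0 0;0 0 0 0 0;0 0 0 0 0;0 0 0 0 0;0 0 0 0 0;0 0 0 0 0;0 0 -20 0 0;0 0 -40 0 0;0 0 -40 0 0'
python3 -m jog '0 0 -40 0 0;0 0 -40 0 0;0 0 -30 0 0;0 0 0 0 0;0 0 0 0 0'
```

```text
time: 15.17
tool_pos: [0.5013, -0.1608, 0.0248]
tcp_rot: [2.292, 2.148, -0.001]
contact_force: [0.1, 0.7, -3.1]
width: 0.0216
time: 16.08
tool_pos: [0.5002, -0.1604, 0.1251]
tcp_rot: [-2.291, -2.147, 0.005]
contact_force: [1.0, 0.4, 1.1]
width: 0.0841
time: 16.5
tool_pos: [0.5025, -0.1602, 0.2364]
tcp_rot: [2.29, 2.149, 0.005]
contact_force: [0.1, 0.5, -0.7]
width: 0.0873
```

```bash
python3 -m jog '0 0 -30 0 0;38 15 0 0 0;38 15 0 0 0;0 0 0 0 0;0 0 0 0 0' >/dev/null
python3 - <<'E'
from h import *
c=cam("top"); W=cloud(c)
hsv=cv2.cvtColor(c["image"],cv2.COLOR_RGB2HSV)
m=(cv2.inRange(hsv,np.array((105,120,50)),np.array((125,255,255)))>0)&(W[...,2]>.165)&(W[...,2]<.22)&(abs(W[...,0]-.62)<.1)
P=W[m]; print("rib",len(P),rect(P[:,:2]),np.median(P,0).round(4))
m=(cv2.inRange(hsv,np.array((0,150,80)),np.array((6,255,255)))>0)&(W[...,2]<.04)&(abs(W[...,0]-.5)<.1)&(abs(W[...,1]+.15)<.1)
P=W[m]; print("handle",len(P),rect(P[:,:2]) if len(P) else "")
for o in nets.cut_out("bar","top"): print("bar",rect(W[o["mask"]][:,:2]))
print("rib",[(w(c,o["point"]).round(3),round(o["p"],2)) for o in nets.place_of("lid_rib","top")])
go(.6184,.085,.191,-3.8)
E
```

```text
rib 147 [619.3, 87.6, 76.7, 13.8, 85.76] [0.619  0.0888 0.1927]
handle 229 [500.0, -189.1, 96.3, 20.6, 86.59]
bar [400.6, -410.5, 625.0, 171.9, 65.87]
bar [264.7, -232.7, 464.9, 47.0, 43.35]
rib [(array([0.615, 0.088, 0.192]), 0.58), (array([ 0.504, -0.138, -0.001]), 0.22)]
shift [177.4  71.6  72.6] twist 0.001 cur y heading -3.8 j7 0.13
```

```bash
python3 -m jog '36 14.5 0 0 0;36 14.5 0 0 0;36 14.5 0 0 0;36 14.5 0 0 0;35.5 14.5 0 0 0;0 0 0 0 0;0 0 0 0 0;0 0 30 0 0;0 0 20 0 0;0 0 15 0 0;0 0 7 0 0;0 0 0 0 0'
python3 -c "
from h import *
go(.619,.087,.191,-3.9)"
```

```text
time: 18.07
tool_pos: [0.6191, 0.0862, 0.1916]
tcp_rot: [-2.293, -2.146, 0.003]
contact_force: [0.0, -0.2, -0.9]
width: 0.087
shift [ 0.8 -0.1  0.6] twist 0.001 cur y heading -3.8 j7 -0.01
```

```bash
python3 -m jog '0 0 0 0 255;0 0 0 0 255;0 0 0 0 255;0 0 0 0 255;0 0 0 0 255;0 0 0 0 255;0 0 0 0 255;0 0 0 0 255;0 0 0 0 255;0 0 0 0 255;0 0 0 0 255;0 0 0 0 255'
python3 -m jog '0 0 0 0 255;0 0 0 0 255;0 0 0 0 255;0 0 0 0 255;0 0 -4 0 255;0 0 -6 0 255;0 0 -8 0 255;0 0 -10 0 255;0 0 -10 0 255;0 0 0 0 255;0 0 0 0 255'
python3 -m jog '0 0 -20 0 255;0 0 -20 0 255;0 0 -20 0 255;0 0 -20 0 255;0 0 -10 0 255;0 0 0 0 255;0 0 0 0 255'
python3 -c "
from h import *
c=cam('scene'); save(c,'lift.png',(180,100,400,290),3.1)
c=cam('top');W=cloud(c);m=(W[...,2]>.07)&(W[...,2]<.16)&(abs(W[...,0]-.62)<.08)&(abs(W[...,1]-.09)<.15)
go(.506,-.351,.28,90-1.9)"
```

```text
time: 19.07
tool_pos: [0.6201, 0.0883, 0.1928]
tcp_rot: [-2.291, -2.149, 0.0]
contact_force: [0.5, -0.2, 0.5]
width: 0.0151
time: 19.98
tool_pos: [0.6206, 0.0883, 0.2319]
tcp_rot: [2.291, 2.149, 0.002]
contact_force: [0.7, 0.3, -5.1]
width: 0.0135
time: 20.57
tool_pos: [0.6201, 0.0883, 0.3202]
tcp_rot: [-2.291, -2.149, 0.0]
contact_force: [0.1, 0.2, -4.6]
width: 0.0138
shift [-445.7  -85.2   39.7] twist 1.54 cur y heading -3.7 j7 -0.06
```

View pics/lift.png

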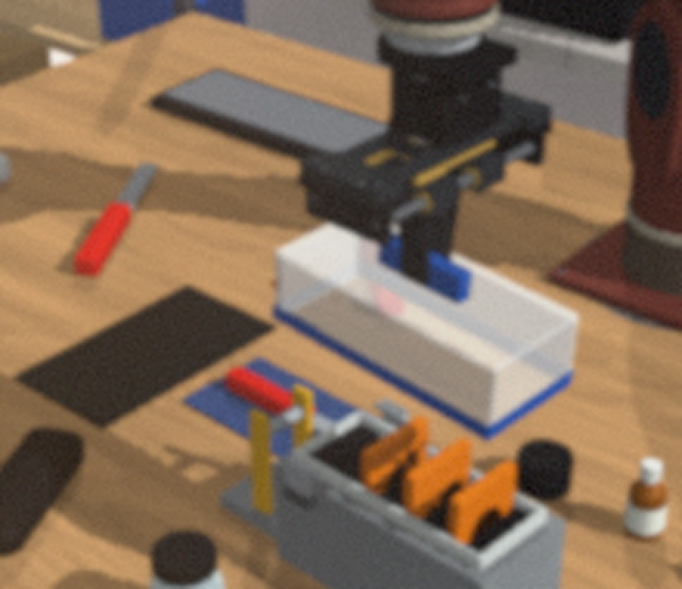

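The lid is lifted clear at (430,330), and three slabs stand in the case at (395,455), (437,478) and (482,503). Bar is on its mat. Now carrying the lid to the black mat.

```bash
python3 -m jog '-37 -7 0 0 255;-37 -7 0 0 255;-37 -7 0 0 255;-37 -7 0 0 255;-37 -7 0 0 255;-37 -7 0 0 255;-37 -7 0 0 255;-37 -7 0 0 255;-37 -7 0 0 255;-37 -7 0 0 255;-37 -7 0 0 255;-37 -7 0 0 255'
python3 -m jog '0 0 0 .1185 255;0 0 0 .1185 255;0 0 0 .1185 255;0 0 0 .1185 255;0 0 0 .1185 255;0 0 0 .1185 255;0 0 0 .1185 255;0 0 0 .1185 255;0 0 0 .1185 255;0 0 0 .1185 255;0 0 0 .1185 255;0 0 0 .1185 255'
python3 -m jog '0 0 0 .1185 255;0 0 20 0 255;0 0 30 0 255;0 0 30 0 255;0 0 0 0 255;0 0 0 0 255'
python3 -c "
from h import *
c=cam('top');W=cloud(c)
for o in nets.cut_out('lid_mat','top'): print(o['p'],rect(W[o['mask']][:,:2]))
go(.505,-.351,.0895,90-1.9)"
```

```text
time: 21.67
tool_pos: [0.507, -0.3505, 0.3195]
tcp_rot: [-2.29, -2.149, 0.0]
contact_force: [0.7, 0.2, -3.5]
width: 0.0135
time: 22.67
tool_pos: [0.5077, -0.349, 0.3195]
tcp_rot: [-3.138, -0.124, 0.003]
contact_force: [-0.1, -1.2, -3.9]
width: 0.0136
time: 23.17
tool_pos: [0.5072, -0.3485, 0.2395]
tcp_rot: [-3.14, 0.053, 0.005]
contact_force: [0.2, 0.4, -3.3]
width: 0.0134
0.82 [505.8, -234.1, 288.7, 109.4, -48.01]
shift [ -3.2   0.9 152.8] twist -0.001 cur y heading -91.9 j7 -0.64
```

```bash
python3 -m jog '-3 1 35 0 255;0 0 35 0 255;0 0 30 0 255;0 0 20 0 255;0 0 12 0 255;0 0 8 0 255;0 0 4 0 255;0 0 3 0 255;0 0 2 0 255;0 0 0 0 255;0 0 0 0 255;0 0 0 0 255'
python3 -c "
from h import *
go(.505,-.351,.0895,90-1.9)"
```

```text
time: 24.27
tool_pos: [0.505, -0.351, 0.0928]
tcp_rot: [3.14, -0.054, 0.001]
contact_force: [-2.5, -1.0, 2.0]
width: 0.0138
shift [ 0.  -0.   3.3] twist -0.001 cur y heading -92.0 j7 -0.55
```

```bash
python3 -m jog '0 0 1 0 255;0 0 1 0 255;0 0 1 0 255;0 0 0 0 255;0 0 0 0 255'
python3 -m jog '0 0 0 0 0;0 0 0 0 0;0 0 0 0 0;0 0 0 0 0;0 0 0 0 0;0 0 0 0 0;0 0 0 0 0;0 0 0 0 0;0 0 0 0 0;0 0 -15 0 0;0 0 -30 0 0;0 0 -40 0 0'
python3 -m jog '0 0 -40 0 0;0 0 -40 0 0;0 0 -35 0 0;0 39 0 0 0;0 39 0 0 0;0 39 0 0 0;0 39 0 0 0;0 39 0 0 0;0 39 0 0 0;0 39 0 0 0;0 0 0 0 0;0 0 0 0 0'
python3 - <<'E'
from h import *
np.set_printoptions(precision=4,suppress=True)
print(pose()[1].round(2))
E
```

```text
time: 24.68
tool_pos: [0.5048, -0.3506, 0.0901]
tcp_rot: [-3.141, 0.053, -0.001]
contact_force: [-6.6, 3.3, 15.2]
width: 0.0137
time: 25.68
tool_pos: [0.5037, -0.3495, 0.1738]
tcp_rot: [-3.14, 0.054, 0.006]
contact_force: [1.8, -0.3, 0.7]
width: 0.0835
time: 26.68
tool_pos: [0.4918, -0.6267, 0.2888]
tcp_rot: [3.14, -0.062, -0.005]
contact_force: [0.7, 0.1, 0.5]
width: 0.0872
[[ 1.   -0.04 -0.  ]
 [-0.04 -1.   -0.  ]
 [-0.    0.   -1.  ]]
```

```bash
cat > look.py <<'E'
from h import *
np.set_printoptions(precision=4,suppress=True)
import sys
c=cam("top"); W=cloud(c); hsv=cv2.cvtColor(c["image"],cv2.COLOR_RGB2HSV)
I=lambda a,b: cv2.inRange(hsv,np.array(a),np.array(b))>0
box=lambda x0,x1,y0,y1,z0,z1:(W[...,0]>x0)&(W[...,0]<x1)&(W[...,1]>y0)&(W[...,1]<y1)&(W[...,2]>z0)&(W[...,2]<z1)
for nm,m in dict(lidtop=box(.35,.66,-.46,-.24,.055,.08),rib=I((105,120,50),(125,255,255))&box(.35,.66,-.46,-.24,.08,.12),lidmat=I((0,0,0),(179,110,80))&box(.35,.66,-.46,-.24,-.01,.01),mat=I((105,80,40),(125,255,255))&box(.4,.65,-.3,.05,-.01,.012),bar=box(.44,.56,-.3,.02,.012,.04)).items():
    P=W[m]; print(nm,len(P),rect(P[:,:2]) if len(P)>5 else "",np.median(P,0).round(4) if len(P) else "")
m=box(.55,.69,-.03,.2,.135,.155); n,l=cv2.connectedComponents(m.astype(np.uint8))
for i in range(1,n):
    P=W[l==i]
    if len(P)>15: print("slabtop",len(P),rect(P[:,:2]),np.median(P,0).round(4))
for h in [.103,.12]:
  m=box(.34,.66,.28,.46,h-.015,h+.02); n,l=cv2.connectedComponents(m.astype(np.uint8))
  for i in range(1,n):
    P=W[l==i]
    if len(P)>15: print("rackslab",h,len(P),rect(P[:,:2]),np.median(P,0).round(4))
E
python3 look.py
python3 - <<'E'
from h import *
c=cam("top"); W=cloud(c); hsv=cv2.cvtColor(c["image"],cv2.COLOR_RGB2HSV)
save(c,"case1.png",(110,120,420,290),2.5)
P=W[(cv2.inRange(hsv,np.array((45,80,30)),np.array((80,255,255)))>0)&(W[...,2]>.067)&(abs(W[...,1]-.366)<.1)]
an=np.radians(-2.3); q=(P[:,:2]-[.496,.367])@np.array([np.cos(an),np.sin(an)])
h,e=np.histogram(q,bins=np.arange(-.14,.14,.003)); print([(round(a*1000),b) for a,b in zip(e,h) if b])
for n in ["top","scene"]:
    c=cam(n); print([w(c,o["point"]).round(4) for o in nets.place_of("rack",n)], [w(c,o["point"]).round(3) for o in nets.place_of("slab1",n)],[w(c,o["point"]).round(3) for o in nets.place_of("case",n)])
E
```

```text
lidtop 2497 [502.1, -347.5, 214.2, 97.6, -1.94] [ 0.5012 -0.3444  0.065 ]
rib 139 [502.3, -346.9, 75.1, 13.2, -1.81] [ 0.5009 -0.3469  0.0887]
lidmat 806 [504.3, -356.3, 250.3, 145.1, -1.4] [ 0.5165 -0.301   0.0026]
mat 1862 [498.0, -157.4, 302.4, 129.2, 80.23] [ 0.4951 -0.1365  0.003 ]
bar 526 [500.2, -152.9, 294.2, 119.3, -89.98] [ 0.5006 -0.1571  0.0201]
slabtop 114 [622.5, 153.6, 70.7, 10.4, -2.58] [0.6208 0.153  0.1439]
slabtop 109 [619.6, 108.9, 68.1, 11.4, -4.64] [0.6188 0.1081 0.1437]
slabtop 108 [616.4, 64.2, 69.4, 10.7, -3.62] [0.6167 0.0639 0.1437]
[(-122, np.int64(1)), (-119, np.int64(4)), (-116, np.int64(18)), (-113, np.int64(25)), (-110, np.int64(29)), (-107, np.int64(30)), (-104, np.int64(13)), (-101, np.int64(2)), (-68, np.int64(1)), (-65, np.int64(9)), (-62, np.int64(17)), (-59, np.int64(29)), (-56, np.int64(31)), (-53, np.int64(30)), (-50, np.int64(12)), (-47, np.int64(6)), (-14, np.int64(1)), (-11, np.int64(9)), (-8, np.int64(15)), (-5, np.int64(30)), (-2, np.int64(29)), (1, np.int64(25)), (4, np.int64(10)), (7, np.int64(3)), (40, np.int64(1)), (43, np.int64(3)), (46, np.int64(17)), (49, np.int64(29)), (52, np.int64(32)), (55, np.int64(22)), (58, np.int64(15)), (61, np.int64(2)), (94, np.int64(3)), (97, np.int64(6)), (100, np.int64(16)), (103, np.int64(26)), (106, np.int64(29)), (109, np.int64(21)), (112, np.int64(5)), (115, np.int64(4))]
[array([ 0.4973,  0.3678, -0.0022]), array([ 7.591e-01, -2.482e-01,  3.000e-04])] [array([0.617, 0.064, 0.044]), array([0.622, 0.155, 0.041]), array([0.623, 0.107, 0.044])] [array([ 0.621,  0.086, -0.003])]
[array([ 0.4928,  0.3637, -0.0022])] [] [array([0.622, 0.084, 0.003]), array([ 0.495,  0.363, -0.001]), array([ 0.503, -0.351,  0.003])]
```

View pics/case1.png

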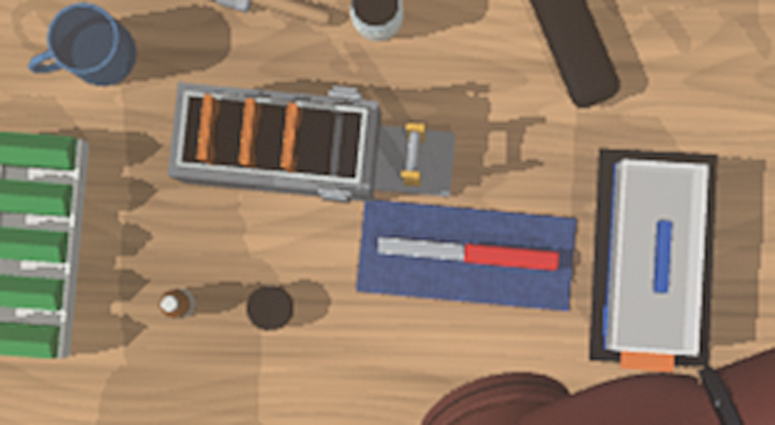

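Lid and bar both look good: the lid is centred on the black mat to about 4 mm (660,255), and the bar is centred on the blue mat (467,253). Three slabs stand at (205,130), (247,130) and (290,135), and the slot nearest the pry end is empty. Going to the slabs next.

```bash
python3 -c "
from h import *
go(.6225,.1535,.22,86.3)"
python3 -m jog '4 -38 0 0 0;4 -38 0 0 0;4 -38 0 0 0;4 -38 0 0 0;4 -38 0 0 0;4 -38 0 0 0;4 -38 0 0 0;4 -38 0 0 0;4 -38 0 0 40;4 -38 0 0 80;4 -38 0 0 120;4 -38 0 0 167'
python3 -m jog '4 -38 0 0 167;4 -38 0 0 167;4 -38 0 0 167;4 -38 0 0 167;4 -38 0 0 167;4 -38 0 0 167;4 -38 0 0 167;4 -38 0 0 167;0 0 0 .03 167;0 0 0 0 167;0 0 0 0 167;0 0 0 0 167'
python3 -c "
from h import *
go(.6225,.1535,.132,86.3)"
```

```text
shift [ 100.8 -779.5   69.3] twist 0.032 cur y heading -91.9 j7 -0.43
time: 28.18
tool_pos: [0.5588, -0.1669, 0.2888]
tcp_rot: [-3.14, 0.052, -0.0]
contact_force: [0.1, 1.4, -0.4]
width: 0.068
time: 29.18
tool_pos: [0.6011, 0.1321, 0.2891]
tcp_rot: [-3.14, 0.102, -0.0]
contact_force: [0.3, 0.5, -0.3]
width: 0.03
shift [ 19.9 -22.7 157.2] twist -0.001 cur y heading -93.7 j7 -1.53
```

```bash
python3 -m jog '20 -22.7 0 0 167;0 0 0 0 167;0 0 40 0 167;0 0 40 0 167;0 0 35 0 167;0 0 22 0 167;0 0 15 0 167;0 0 5 0 167;0 0 0 0 167;0 0 0 0 167'
python3 -c "
from h import *
go(.6225,.1535,.132,86.3)"
python3 -m jog '0 0 0 0 255;0 0 0 0 255;0 0 0 0 255;0 0 0 0 255;0 0 0 0 255;0 0 0 0 255;0 0 0 0 255'
```

```text
time: 30.02
tool_pos: [0.6235, 0.1546, 0.1334]
tcp_rot: [-3.14, 0.101, -0.003]
contact_force: [-0.8, 1.4, 1.3]
width: 0.0303
shift [-1.   1.1  1.4] twist 0.0 cur y heading -93.7 j7 -1.47
time: 30.6
tool_pos: [0.6229, 0.1531, 0.1325]
tcp_rot: [3.138, -0.103, 0.001]
contact_force: [0.1, -5.3, 2.2]
width: 0.0096
```

```bash
python3 -m jog '0 .7 0 0 255;0 0 -3 0 255;0 0 -5 0 255;0 0 -8 0 255;0 0 -10 0 255;0 0 -12 0 255;0 0 -12 0 255;0 0 -12 0 255;0 0 -12 0 255;0 0 -12 0 255;0 0 -12 0 255'
python3 -m jog '0 0 -12 0 255;0 0 -12 0 255;0 0 0 0 255;0 0 0 0 255'
python3 -c "
from h import *
go(.5754,.3631,.24,-2.4)"
```

```text
time: 31.52
tool_pos: [0.6228, 0.1554, 0.2316]
tcp_rot: [-3.139, 0.098, -0.001]
contact_force: [0.1, -0.4, -1.2]
width: 0.0099
time: 31.85
tool_pos: [0.6229, 0.1544, 0.2545]
tcp_rot: [-3.139, 0.1, -0.001]
contact_force: [-0.5, -0.8, -1.8]
width: 0.0097
shift [ -60.7 -205.2   14.5] twist 1.549 cur y heading -93.6 j7 -1.53
```

```bash
python3 -m jog '-8 -29 0 0 255;-8 -29 0 0 255;-9 -29 0 0 255;-9 -29 0 0 255;-9 -29 0 0 255;-9 -29 0 0 255;-9 -31 0 0 255;0 0 0 -.08 255;0 0 0 -.11 255;0 0 0 -.11 255;0 0 0 -.11 255;0 0 0 -.11 255'
python3 -m jog '0 0 0 -.11 255;0 0 0 -.11 255;0 0 0 -.11 255;0 0 0 -.11 255;0 0 0 -.11 255;0 0 0 -.11 255;0 0 0 -.11 255;0 0 0 -.11 255;0 0 0 -.11 255;0 0 0 -.085 255;0 0 0 0 255;0 0 0 0 255'
cat > rk.py <<'E'
from h import *
import sys
np.set_printoptions(precision=4,suppress=True)
c=cam("top"); W=cloud(c); hsv=cv2.cvtColor(c["image"],cv2.COLOR_RGB2HSV)
# orange slab anywhere near rack
m=(cv2.inRange(hsv,np.array((3,130,70)),np.array((22,255,255)))>0)&(W[...,2]>.08)&(abs(W[...,1]-.366)<.08)&(abs(W[...,0]-.5)<.16)
n,l=cv2.connectedComponents(m.astype(np.uint8))
for i in range(1,n):
    P=W[l==i]
    if len(P)>10: print("slab",len(P),rect(P[:,:2]),"z",np.percentile(P[:,2],[10,50,95]).round(4))
x,y=float(sys.argv[1]),float(sys.argv[2])
go(x,y,.101,-2.4)
E
python3 rk.py .5754 .3631
```

```text
time: 32.85
tool_pos: [0.5744, 0.3628, 0.2527]
tcp_rot: [3.058, 0.719, -0.002]
contact_force: [-0.8, -0.3, -1.3]
width: 0.0102
time: 33.85
tool_pos: [0.5745, 0.3627, 0.2531]
tcp_rot: [-2.268, -2.173, 0.002]
contact_force: [-0.0, -0.1, -1.6]
width: 0.0097
slab 88 [572.7, 343.8, 27.9, 11.7, 78.78] z [0.1931 0.2493 0.2668]
shift [  0.5   0.9 152.2] twist -0.001 cur y heading -2.5 j7 -0.41
```

```bash
python3 -m jog '.5 .9 20 0 255;0 0 25 0 255;0 0 25 0 255;0 0 20 0 255;0 0 15 0 255;0 0 12 0 255;0 0 10 0 255;0 0 10 0 255;0 0 6 0 255;0 0 4 0 255;0 0 2 0 255;0 0 0 0 255'
python3 -m jog '0 0 1.5 0 255;0 0 0 0 255;0 0 0 0 255'
python3 -m jog '0 0 1 0 255;0 0 0 0 255;0 0 0 0 255'
python3 -m jog '0 0 1 0 255;0 0 0 0 255;0 0 0 0 255'
```

```text
time: 34.9
tool_pos: [0.5758, 0.3633, 0.1049]
tcp_rot: [2.265, 2.177, 0.0]
contact_force: [-0.4, 0.5, -0.6]
width: 0.0097
time: 35.15
tool_pos: [0.5759, 0.3634, 0.1038]
tcp_rot: [-2.265, -2.177, -0.001]
contact_force: [-0.1, 0.3, 0.2]
width: 0.0097
time: 35.4
tool_pos: [0.5757, 0.3633, 0.1024]
tcp_rot: [-2.265, -2.177, 0.0]
contact_force: [-0.4, -0.3, -0.7]
width: 0.0098
time: 35.65
tool_pos: [0.5757, 0.3633, 0.1013]
tcp_rot: [2.265, 2.177, -0.0]
contact_force: [0.3, -1.4, -1.4]
width: 0.0102
```

```bash
python3 -m jog '0 0 1 0 255;0 0 0 0 255;0 0 0 0 255'
python3 -m jog '0 0 .7 0 255;0 0 0 0 255;0 0 0 0 255'
python3 -m jog '0 0 .6 0 255;0 0 0 0 255;0 0 0 0 255'
```

```text
time: 35.9
tool_pos: [0.5757, 0.3633, 0.1003]
tcp_rot: [-2.265, -2.177, 0.0]
contact_force: [-0.3, -0.2, -0.5]
width: 0.01
time: 36.15
tool_pos: [0.5757, 0.3633, 0.0996]
tcp_rot: [2.265, 2.177, -0.0]
contact_force: [0.4, -0.2, -0.9]
width: 0.01
time: 36.4
tool_pos: [0.5759, 0.3633, 0.0995]
tcp_rot: [2.265, 2.177, 0.001]
contact_force: [-0.9, -0.9, 4.2]
width: 0.0098
```

```bash
python3 -m jog '0 0 0 0 225;0 0 0 0 200;0 0 0 0 167;0 0 0 0 167;0 0 0 0 167;0 0 -5 0 167;0 0 -15 0 167;0 0 -30 0 167;0 0 -40 0 167;0 0 -40 0 167;0 0 0 0 167'
python3 rk.py .5754 .3631
python3 -c "
from h import *
go(.6196,.1088,.24,86.3)"
```

```text
time: 37.32
tool_pos: [0.5792, 0.3638, 0.2392]
tcp_rot: [2.264, 2.175, 0.018]
contact_force: [0.9, -0.3, 0.9]
width: 0.03
slab 118 [574.6, 365.7, 71.1, 10.2, 87.81] z [0.0925 0.1107 0.1156]
shift [ -1.4  -3.7 134.4] twist 0.002 cur y heading -2.3 j7 -0.39
shift [-253.    51.6   -5.5] twist -1.546 cur y heading -2.3 j7 -0.39
```

```bash
python3 -m jog '-36 7.4 0 0 167;-36 7.4 0 0 167;-36 7.4 0 0 167;-36 7.4 0 0 167;-36 7.4 0 0 167;-36 7.4 0 0 167;-36 7.4 0 0 167;0 0 0 -.119 167;0 0 0 -.119 167;0 0 0 -.119 167;0 0 0 -.119 167;0 0 0 -.119 167'
python3 -m jog '0 0 0 -.119 167;0 0 0 -.119 167;0 0 0 -.119 167;0 0 0 -.119 167;0 0 0 -.119 167;0 0 0 -.119 167;0 0 0 -.119 167;0 0 0 -.119 167;0 0 0 0 167;0 0 0 0 167'
python3 -c "
from h import *
go(.6196,.1090,.132,86.3)"
```

```text
time: 38.37
tool_pos: [0.6174, 0.1092, 0.2293]
tcp_rot: [-1.52, -2.749, -0.0]
contact_force: [-0.4, 0.2, -0.1]
width: 0.0302
time: 39.2
tool_pos: [0.6174, 0.1092, 0.2293]
tcp_rot: [-0.106, -3.14, -0.0]
contact_force: [0.0, 0.4, 1.3]
width: 0.0301
shift [-2.2 -0.1 97.3] twist -0.003 cur y heading 86.1 j7 1.42
```

```bash
python3 -m jog '-2.2 0.2 30 -.003 167;0 0 30 0 167;0 0 20 0 167;0 0 12 0 167;0 0 5 0 167;0 0 0 0 167;0 0 0 0 167;0 0 0 0 255;0 0 0 0 255;0 0 0 0 255;0 0 0 0 255;0 0 0 0 255'
python3 -m jog '0 0 0 0 255;0 0 0 0 255'
```

```text
time: 40.2
tool_pos: [0.62, 0.1081, 0.1325]
tcp_rot: [0.097, 3.139, -0.002]
contact_force: [0.9, -2.7, 4.1]
width: 0.0096
time: 40.37
tool_pos: [0.62, 0.1081, 0.1325]
tcp_rot: [0.097, 3.14, -0.002]
contact_force: [-0.2, -6.2, 4.0]
width: 0.0098
```

```bash
python3 -m jog '0 -.7 0 0 255;0 0 -3 0 255;0 0 -5 0 255;0 0 -8 0 255;0 0 -10 0 255;0 0 -12 0 255;0 0 -12 0 255;0 0 -12 0 255;0 0 -12 0 255;0 0 -12 0 255;0 0 -12 0 255'
python3 -m jog '0 0 -12 0 255;0 0 -12 0 255;0 0 0 0 255;0 0 0 0 255'
python3 -c "
from h import *
go(.5215,.3654,.25,-2.4)"
```

```text
time: 41.28
tool_pos: [0.6199, 0.1097, 0.2318]
tcp_rot: [0.093, 3.139, 0.002]
contact_force: [0.2, 0.0, -0.8]
width: 0.01
time: 41.62
tool_pos: [0.62, 0.1089, 0.2547]
tcp_rot: [0.095, 3.139, 0.001]
contact_force: [0.3, 0.2, -0.9]
width: 0.0098
shift [113.8 250.1   4.7] twist 1.552 cur y heading 86.5 j7 1.42
```

```bash
python3 -m jog '12.6 27.8 0 0 255;12.6 27.8 0 0 255;12.6 27.8 0 0 255;12.6 27.8 0 0 255;12.6 27.8 0 0 255;12.6 27.8 0 0 255;12.6 27.8 0 0 255;12.6 27.8 0 0 255;12.6 27.8 0 0 255;0 0 0 .08 255;0 0 0 .11 255;0 0 0 .11 255'
python3 -m jog '0 0 0 .11 255;0 0 0 .11 255;0 0 0 .11 255;0 0 0 .11 255;0 0 0 .11 255;0 0 0 .11 255;0 0 0 .11 255;0 0 0 .11 255;0 0 0 .11 255;0 0 0 .11 255;0 0 0 .11 255;0 0 0 .042 255'
python3 -m jog '0 0 0 0 255;0 0 0 0 255'
python3 rk.py .5215 .3654
```

```text
time: 42.62
tool_pos: [0.5208, 0.3659, 0.2527]
tcp_rot: [-0.569, -3.089, 0.003]
contact_force: [0.1, -1.3, -0.3]
width: 0.0096
time: 43.62
tool_pos: [0.5211, 0.3653, 0.2529]
tcp_rot: [2.274, 2.168, -0.003]
contact_force: [-0.4, -0.4, -0.6]
width: 0.0098
time: 43.78
tool_pos: [0.5212, 0.3653, 0.2532]
tcp_rot: [2.265, 2.177, -0.002]
contact_force: [-0.0, -0.5, -0.4]
width: 0.0096
slab 119 [574.6, 366.0, 70.4, 10.5, 87.72] z [0.093  0.1107 0.1161]
slab 13 [524.1, 363.8, 13.2, 8.2, -52.26] z [0.2642 0.2674 0.2857]
slab 86 [519.4, 345.3, 29.9, 10.7, 82.52] z [0.1916 0.2522 0.2678]
shift [  0.2   0.3 152.4] twist 0.002 cur y heading -2.3 j7 -0.52
```

```bash
python3 -m jog '0 0.3 20 0 255;0 0 25 0 255;0 0 25 0 255;0 0 20 0 255;0 0 15 0 255;0 0 12 0 255;0 0 10 0 255;0 0 10 0 255;0 0 6 0 255;0 0 4 0 255;0 0 3 0 255;0 0 0 0 255'
python3 -m jog '0 0 1 0 255;0 0 0 0 255;0 0 0 0 255'
python3 -m jog '0 0 .8 0 255;0 0 0 0 255;0 0 0 0 255'
python3 -m jog '0 0 .7 0 255;0 0 0 0 255;0 0 0 0 255'
python3 -m jog '0 0 .7 0 255;0 0 0 0 255;0 0 0 0 255'
```

```text
time: 44.83
tool_pos: [0.5219, 0.3654, 0.1039]
tcp_rot: [2.267, 2.175, -0.0]
contact_force: [0.1, -0.1, -1.2]
width: 0.0098
time: 45.08
tool_pos: [0.5221, 0.3655, 0.1035]
tcp_rot: [-2.267, -2.175, -0.001]
contact_force: [-0.2, 0.1, -0.4]
width: 0.01
time: 45.33
tool_pos: [0.5219, 0.3654, 0.1023]
tcp_rot: [-2.267, -2.175, -0.0]
contact_force: [-0.4, -0.2, -1.9]
width: 0.0098
time: 45.58
tool_pos: [0.5219, 0.3654, 0.1015]
tcp_rot: [2.267, 2.175, -0.0]
contact_force: [-0.8, 0.9, 0.1]
width: 0.0096
time: 45.83
tool_pos: [0.5218, 0.3653, 0.1008]
tcp_rot: [2.267, 2.175, -0.0]
contact_force: [-0.2, 0.8, -0.8]
width: 0.0095
```

```bash
python3 -m jog '0 0 .7 0 255;0 0 0 0 255;0 0 0 0 255'
python3 -m jog '0 0 .7 0 255;0 0 0 0 255;0 0 0 0 255'
python3 -m jog '0 0 .5 0 255;0 0 0 0 255;0 0 0 0 255'
```

```text
time: 46.08
tool_pos: [0.5218, 0.3653, 0.1001]
tcp_rot: [2.267, 2.175, -0.0]
contact_force: [-0.2, 0.0, -1.3]
width: 0.0098
time: 46.33
tool_pos: [0.522, 0.3655, 0.0996]
tcp_rot: [2.267, 2.175, 0.0]
contact_force: [0.3, -0.1, 0.3]
width: 0.01
time: 46.58
tool_pos: [0.5221, 0.3655, 0.0995]
tcp_rot: [-2.267, -2.175, -0.001]
contact_force: [-1.2, -0.5, 5.6]
width: 0.0101
```

Contact on the floor; release and fetch the third.

```bash
python3 -m jog '0 0 0 0 225;0 0 0 0 200;0 0 0 0 167;0 0 0 0 167;0 0 0 0 167;0 0 -5 0 167;0 0 -15 0 167;0 0 -30 0 167;0 0 -40 0 167;0 0 -40 0 167;0 0 0 0 167;0 0 0 0 167'
python3 rk.py .5215 .3654
python3 -c "
from h import *
go(.6165,.0642,.24,86.3)"
```

```text
time: 47.58
tool_pos: [0.5232, 0.3659, 0.2321]
tcp_rot: [-2.267, -2.175, -0.008]
contact_force: [-0.2, -0.5, -1.3]
width: 0.0298
slab 109 [574.4, 361.8, 63.3, 10.2, 87.83] z [0.0932 0.1097 0.1149]
slab 100 [520.5, 366.0, 70.5, 9.7, 87.48] z [0.1046 0.11   0.1157]
shift [ -0.4  -0.8 129. ] twist 0.0 cur y heading -2.4 j7 -0.51
shift [-297.2  106.8  -10.3] twist -1.548 cur y heading -2.4 j7 -0.51
```

```bash
python3 -m jog '-37.1 13.3 0 0 167;-37.1 13.3 0 0 167;-37.1 13.3 0 0 167;-37.1 13.3 0 0 167;-37.1 13.3 0 0 167;-37.1 13.3 0 0 167;-37.1 13.3 0 0 167;-37.1 13.3 0 0 167;0 0 0 -.119 167;0 0 0 -.119 167;0 0 0 -.119 167;0 0 0 -.119 167'
python3 -m jog '0 0 0 -.119 167;0 0 0 -.119 167;0 0 0 -.119 167;0 0 0 -.119 167;0 0 0 -.119 167;0 0 0 -.119 167;0 0 0 -.119 167;0 0 0 -.119 167;0 0 0 -.119 167;0 0 0 0 167;0 0 0 0 167'
python3 -c "
from h import *
go(.6165,.0639,.132,86.3)"
```

```text
time: 48.63
tool_pos: [0.6151, 0.0641, 0.2274]
tcp_rot: [-1.682, -2.651, 0.003]
contact_force: [0.3, 0.2, 0.4]
width: 0.0301
time: 49.55
tool_pos: [0.6153, 0.0643, 0.2279]
tcp_rot: [-0.109, -3.138, 0.001]
contact_force: [-0.0, -0.5, -0.7]
width: 0.0299
shift [-1.4 -0.3 95.9] twist -0.005 cur y heading 86.0 j7 1.47
```

```bash
python3 -m jog '-1.4 -.3 30 -.004 167;0 0 30 0 167;0 0 20 0 167;0 0 11 0 167;0 0 5 0 167;0 0 0 0 167;0 0 0 0 167;0 0 0 0 255;0 0 0 0 255;0 0 0 0 255;0 0 0 0 255;0 0 0 0 255'
python3 -m jog '0 0 0 0 255;0 0 0 0 255'
```

```text
time: 50.55
tool_pos: [0.6175, 0.063, 0.1335]
tcp_rot: [0.098, 3.139, -0.001]
contact_force: [-0.3, -1.6, 3.1]
width: 0.0098
time: 50.72
tool_pos: [0.6175, 0.0631, 0.1335]
tcp_rot: [0.098, 3.139, -0.001]
contact_force: [-1.5, -3.7, 5.9]
width: 0.0098
```

```bash
python3 -m jog '0 -.5 0 0 255;0 0 -3 0 255;0 0 -5 0 255;0 0 -8 0 255;0 0 -10 0 255;0 0 -12 0 255;0 0 -12 0 255;0 0 -12 0 255;0 0 -12 0 255;0 0 -12 0 255;0 0 -12 0 255'
python3 -m jog '0 0 -12 0 255;0 0 -12 0 255;0 0 0 0 255;0 0 0 0 255'
python3 -c "
from h import *
go(.4675,.3676,.25,-2.4)"
```

```text
time: 51.63
tool_pos: [0.6174, 0.0641, 0.2326]
tcp_rot: [0.095, 3.139, 0.001]
contact_force: [-0.1, -0.1, -0.3]
width: 0.0099
time: 51.97
tool_pos: [0.6175, 0.0636, 0.2556]
tcp_rot: [0.096, 3.139, 0.001]
contact_force: [-0.4, -0.4, -0.8]
width: 0.0098
shift [168.4 294.3   5.5] twist 1.551 cur y heading 86.5 j7 1.47
```

```bash
python3 -m jog '15.3 26.75 0 0 255;15.3 26.75 0 0 255;15.3 26.75 0 0 255;15.3 26.75 0 0 255;15.3 26.75 0 0 255;15.3 26.75 0 0 255;15.3 26.75 0 0 255;15.3 26.75 0 0 255;15.3 26.75 0 0 255;15.3 26.75 0 0 255;15.3 26.75 0 0 255;0 0 0 .08 255'
python3 -m jog '0 0 0 .11 255;0 0 0 .11 255;0 0 0 .11 255;0 0 0 .11 255;0 0 0 .11 255;0 0 0 .11 255;0 0 0 .11 255;0 0 0 .11 255;0 0 0 .11 255;0 0 0 .11 255;0 0 0 .11 255;0 0 0 .11 255'
python3 -m jog '0 0 0 .11 255;0 0 0 .041 255;0 0 0 0 255;0 0 0 0 255'
python3 rk.py .4675 .3676
```

```text
time: 52.97
tool_pos: [0.4623, 0.3743, 0.2533]
tcp_rot: [-0.206, -3.131, -0.001]
contact_force: [-1.0, 1.7, -1.1]
width: 0.0099
time: 53.97
tool_pos: [0.4669, 0.3673, 0.2539]
tcp_rot: [-2.103, -2.334, 0.003]
contact_force: [0.4, -0.3, -0.1]
width: 0.0097
time: 54.3
tool_pos: [0.4669, 0.3674, 0.2542]
tcp_rot: [2.265, 2.177, -0.002]
contact_force: [-0.5, 0.6, -0.6]
width: 0.0097
slab 116 [574.7, 366.6, 70.4, 10.7, 87.85] z [0.0919 0.11   0.1151]
slab 99 [520.3, 365.7, 69.0, 9.6, 87.26] z [0.1043 0.1111 0.1151]
slab 13 [466.6, 357.6, 27.2, 8.7, -85.97] z [0.2637 0.2679 0.3231]
slab 75 [465.6, 346.8, 29.2, 9.5, 82.13] z [0.1947 0.2597 0.2682]
shift [  0.3   0.6 153.4] twist 0.002 cur y heading -2.3 j7 -0.67
```

```bash
python3 -m jog '0 0.5 20 0 255;0 0 25 0 255;0 0 25 0 255;0 0 20 0 255;0 0 15 0 255;0 0 12 0 255;0 0 10 0 255;0 0 10 0 255;0 0 6 0 255;0 0 4 0 255;0 0 3 0 255;0 0 0 0 255'
python3 -m jog '0 0 1 0 255;0 0 0 0 255;0 0 .7 0 255;0 0 0 0 255;0 0 0 0 255'
python3 -m jog '0 0 .7 0 255;0 0 0 0 255;0 0 0 0 255'
python3 -m jog '0 0 .7 0 255;0 0 0 0 255;0 0 0 0 255'
```

```text
time: 55.35
tool_pos: [0.4678, 0.3675, 0.1048]
tcp_rot: [-2.267, -2.175, 0.0]
contact_force: [-0.1, -0.4, -0.6]
width: 0.0099
time: 55.77
tool_pos: [0.4678, 0.3676, 0.1034]
tcp_rot: [-2.267, -2.175, -0.0]
contact_force: [-0.1, -0.3, 0.2]
width: 0.0095
time: 56.02
tool_pos: [0.4678, 0.3675, 0.1026]
tcp_rot: [2.267, 2.175, -0.0]
contact_force: [-0.2, -0.7, -0.2]
width: 0.0098
time: 56.27
tool_pos: [0.4677, 0.3675, 0.1018]
tcp_rot: [2.267, 2.175, -0.0]
contact_force: [-0.4, 0.6, -0.8]
width: 0.0095
```

```bash
python3 -m jog '0 0 .7 0 255;0 0 0 0 255;0 0 0 0 255'
python3 -m jog '0 0 .6 0 255;0 0 0 0 255;0 0 0 0 255'
python3 -m jog '0 0 .4 0 255;0 0 0 0 255;0 0 0 0 255'
```

```text
time: 56.52
tool_pos: [0.4677, 0.3675, 0.1011]
tcp_rot: [-2.267, -2.175, 0.0]
contact_force: [0.1, -0.3, -0.9]
width: 0.0099
time: 56.77
tool_pos: [0.4678, 0.3675, 0.1005]
tcp_rot: [2.267, 2.175, -0.0]
contact_force: [0.5, -0.1, -0.2]
width: 0.01
time: 57.02
tool_pos: [0.4679, 0.3676, 0.1005]
tcp_rot: [-2.267, -2.175, -0.001]
contact_force: [-2.2, -0.7, 4.8]
width: 0.0095
```

```bash
python3 -m jog '0 0 0 0 225;0 0 0 0 200;0 0 0 0 167;0 0 0 0 167;0 0 0 0 167;0 0 -5 0 167;0 0 -15 0 167;0 0 -30 0 167;0 0 -40 0 167;0 0 -40 0 167;0 0 0 0 167'
python3 -m jog '35 -10 0 0 100;35 -10 0 0 0;35 -10 0 0 0;35 -10 0 0 0;35 -10 0 0 0;0 0 0 0 0;0 0 0 0 0'
python3 look.py
python3 -c "
from h import *
c=cam('top'); save(c,'end.png',(90,110,430,310),2.3)
W=cloud(c)
for n in ['bar_mid','tool_mat','lid','lid_mat','bar']: print(n,[(w(c,o['point']).round(3).tolist(),round(o['p'],2)) for o in nets.place_of(n,'top')])
for o in nets.cut_out('bar','top'): print(rect(W[o['mask']][:,:2]))
for o in nets.cut_out('tool_mat','top'): print('mat',rect(W[o['mask']&(W[...,2]<.012)][:,:2]))
"
```

```text
time: 57.93
tool_pos: [0.4707, 0.3691, 0.2386]
tcp_rot: [-2.267, -2.173, -0.017]
contact_force: [0.2, 0.0, 0.2]
width: 0.0299
time: 58.52
tool_pos: [0.4231, 0.5469, 0.2292]
tcp_rot: [2.262, 2.18, -0.002]
contact_force: [-0.4, -0.8, -0.3]
width: 0.0687
lidtop 2497 [502.2, -347.5, 214.4, 97.4, -2.0] [ 0.5013 -0.3444  0.0649]
rib 141 [502.2, -347.2, 74.9, 13.8, -2.99] [ 0.5008 -0.347   0.0895]
lidmat 882 [506.2, -339.3, 247.9, 166.9, -1.64] [ 0.5191 -0.3005  0.0026]
mat 1049 [496.9, -157.7, 302.7, 129.9, 79.68] [ 0.4711 -0.1129  0.0031]
bar 535 [500.2, -153.9, 291.7, 116.2, 89.31] [ 0.5007 -0.1582  0.0199]
rackslab 0.103 114 [574.5, 365.7, 72.0, 10.2, 87.88] [0.5736 0.3649 0.1113]
rackslab 0.103 109 [520.1, 367.4, 71.4, 10.0, 87.61] [0.5195 0.3646 0.1103]
rackslab 0.103 107 [465.9, 369.1, 72.4, 10.1, 87.36] [0.4657 0.3653 0.1105]
rackslab 0.12 98 [574.6, 365.7, 72.0, 10.1, 87.72] [0.5741 0.3665 0.112 ]
rackslab 0.12 95 [520.0, 367.1, 69.4, 10.0, 87.61] [0.5198 0.3651 0.1112]
rackslab 0.12 96 [465.8, 368.1, 70.4, 9.8, 87.64] [0.4656 0.3676 0.1113]
bar_mid [([0.198, -0.303, 0.012], 0.93), ([0.506, -0.136, 0.019], 0.82), ([0.321, -0.592, 0.01], 0.75), ([0.386, -0.342, 0.013], 0.74), ([0.505, -0.139, -0.0], 0.69)]
tool_mat [([0.498, -0.134, -0.0], 0.64)]
lid [([0.503, -0.35, 0.002], 0.64)]
lid_mat [([0.503, -0.135, 0.018], 0.19)]
bar [([0.5, -0.186, 0.002], 0.8), ([0.242, -0.25, -0.0], 0.63), ([0.376, -0.563, -0.002], 0.62)]
[264.1, -232.7, 465.9, 46.9, 43.24]
[502.0, -132.5, 203.5, 22.7, 86.84]
[401.9, -410.9, 624.9, 173.3, 65.99]
[610.0, 47.0, 376.9, 188.9, 67.21]
[506.8, -256.4, 329.5, 249.0, 88.63]
mat [500.1, -130.7, 253.1, 115.5, 86.31]
```

View pics/end.png

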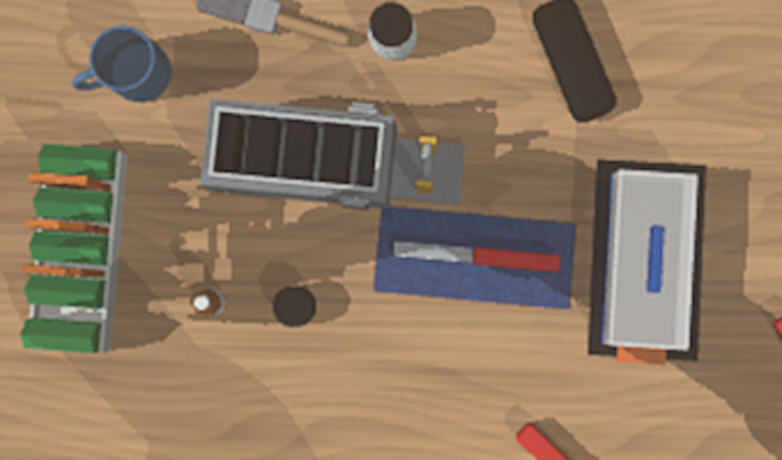

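The final view shows three slabs standing in grooves at (65,180), (65,225) and (62,270). The case is empty (295,150), the bar is centred on its mat (475,255) and the lid is on the black mat (650,260). Handing in.

```bash
python3 -c "
from rig import workorder
print(workorder.job_done())"
```

```text
the job is handed in; nothing more can be done
None
```

The job is done and handed in after about 59 s of robot time. No verdict is reported.

- **Prying:** I used the smallest of the three red bars (209 mm, starting on the blue mat). The lid popped, and the lip stayed about 14 mm up after I drew the blade out.
- **Lid:** It lies flat and right way up on the black mat, about 4 mm off the centre. It took a push of about 15 N to settle it level.
- **Slabs:** Only three were present. Each was drawn straight up and lowered until it touched the groove floor (4–6 N). All three stand upright with tops at about 111 mm, where 112 mm is expected.
- **Bar:** It lies within about 3 mm of the middle of the blue mat and had not been knocked aside at the last look.
- **Checks that disagreed:** My colour-based measurement of the blue mat merged with other blue areas, so I used the network outline and the picture instead. The rack position differed by 2–3 mm between methods, which is within the groove's slack.
- **Other things:** The bystanders in the last top view look untouched. I did not measure them separately.

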